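Stack the keyed pastel tray and its lid on the sloping stand

TASK

Set the wooden pastel tray on the notched deck of the sloping stand, so that its wide and its narrow lug drop fully into their matching notches, and let go of it; the deck may be clamped a little to and fro along its stand, so feel for the notches. Then stack the lid on the tray in the same way, both its lugs fully home, and leave the paint can and the amber jar where they are.

Things in the scene. Friction and masses are not known exactly. Their poses are not given: they have to be found in the camera images.
- stand: Wooden stand fixed to the bench, 110 x 230 mm. Origin: centre of its underside; z up, y (its length) away from the robot at its yaw of -1.57 +- 0.2. A rigid plywood deck on it, 82 x 188 mm (y), slopes 30 degrees, low edge at -x, the robot's left. The deck is clamped up to 20 mm off the stand's middle along +y or -y: no reading tells this; see or feel it.
- slope (a point): Point on the stand, 85 mm above its origin, in the plane of the deck's upper face. z: the deck's normal; x: up the slope; y: level, along the stand. Blind notches 12 mm deep in the deck: wide, 45 (x) x 23 mm (y), at y = +63 mm; narrow, 27 x 23 mm, at y = -63 mm; both at x = 0, with y from the deck's middle, which is shifted along y from this point.
- tray: Light wooden tray, loose, 0.2-0.4 kg, 64 mm (x) by 170 mm (y), body z = 10 to 50 mm. Origin: centre, at its lugs' feet. Lugs under it, 10 mm high: wide, 40 (x) x 18 mm (y), at y = +63 mm; narrow, 22 x 18 mm, at y = -63 mm. Grip across x at its middle. Seated, its origin is 10 mm under the deck's face, its y along the stand's. Starts flat beside the stand, yaw -1.57 +- 0.45.
- tray_top (a point): Centre of the tray's open top, 50 mm above its origin, axes as the tray's. In the top, above the lugs, two blind notches 12 mm deep for the lid's lugs: wide, 45 (x) x 23 mm (y), at y = +63 mm; narrow, 27 x 23 mm, at y = -63 mm.
- lid: Light wooden lid, loose, 0.15-0.3 kg, 64 mm (x) by 170 mm (y), board z = 10 to 28 mm on two lugs like the tray's (wide at y = +63, narrow at y = -63 mm). Origin: centre, at the lugs' feet. Grip bar on top, 16 mm wide (x), 80 long (y), z = 28 to 59 mm. Seated, its origin is 40 mm above the tray's, same axes. Starts flat on the other side of the stand; sides may be swapped.
- paint_can: Small paint can, 77 mm across and 77 mm high, bystander. Origin: centre of its underside.
- amber_jar: Amber jar with a black cap, 58 mm across, 47 mm high, bystander. Origin: centre of its underside.

How it is judged (in metres and radians):
On the way:
1. the tray sits fully home in the deck's notches and is released (z of tray in the frame of slope between -0.014 and -0.0065 m and x of tray in the frame of slope between -0.006 and 0.006 m and y of tray in the frame of slope between -0.026 and 0.026 m and angle between the z axis of tray and the z axis of slope, either way round below 0.06 rad and angle between the y axis of tray and the y axis of slope, either way round below 0.12 rad and linear speed of tray below 0.02 m/s and contact force between tray and the fingers below 0.05 N), for 0.2 s.
At the end, for the whole second after the job is handed in: Tray home in the deck: origin 6.5-14 mm below its face, within 6 mm up the slope and 26 mm across, square within 0.06 rad, in line within 0.12. Lid home on the tray: origin 36-43.5 mm above the tray's, within 5 mm each way, parallel within 0.06 rad, in line within 0.1. Both released, at rest (all of step 1 and z of lid in the frame of tray between 0.036 and 0.0435 m and x of lid in the frame of tray between -0.005 and 0.005 m and y of lid in the frame of tray between -0.005 and 0.005 m and angle between the z axis of lid and the z axis of tray, either way round below 0.06 rad and angle between the y axis of lid and the y axis of tray, either way round below 0.1 rad and linear speed of lid below 0.02 m/s and contact force between lid and the fingers below 0.05 N); the robot touches nothing.
It fails at once if the paint can is moved by more than 30 mm (distance of paint_can from where it was at the start of the episode above 0.03 m).
It fails at once if the amber jar is moved by more than 30 mm (distance of amber_jar from where it was at the start of the episode above 0.03 m).
It also fails if it takes over 72 s, if anything falls off the work surface, if the arm or the gripper's body presses on something with over 40 N, if the wrist force passes 120 N, or if a joint passes its speed limit or range.

ROBOT

A 6-joint arm with a two-finger parallel gripper is mounted at the origin on the work surface; the furniture and walls round the work are solid. World frame = base frame: x ahead of the robot, y to its left, z up, the work surface at z = 0. Lengths are in mm, angles in degrees, forces in N, time in s.
With the tool pointing down it reaches from about 300 to 850 mm from the base axis. Payload 4.2 kg.
Tool frame: the origin (TCP) lies midway between the tips of the shut fingers; the grasp point (between the pads) lies 19 mm behind it; z points along the fingers, y is the line along which they close (so a half turn about z gives the same grasp; the last joint's range is limited). The gripper opens to 91 mm and grips with 3 to 60 N. Pads are 32 mm wide; open, the fingers measure 118 mm over their backs; the gripper's body (76 mm by 178 mm) begins 60 mm behind the grasp point.
Start: joints at [68.583, 18.312, 89.639, -0, 72.044, -1.146], TCP at [199.22, 539.402, 213.976] pointing down, gripper open.
Joint ranges: [-177.97, 177.97], [-48.28, 115.42], [12.27, 149.76], [-77.06, 257.06], [2.81, 150.46], [-146.56, 146.56]. Speed limits (degrees/s): [147.25, 147.25, 180, 180, 180, 180].

INTERFACE

Orientations are given as [roll, pitch, yaw] about the fixed x, y, z axes, in that order (R = Rz(yaw) Ry(pitch) Rx(roll)).
In Python, from workcell import env, vision, job_done gives the robot as it stands (env), with the cameras (vision) and the job as plain functions.
- The arm moves only by the tool step_hand, called after "Request:" as name(argument=value, ...), one argument or row to a line, values as JSON. Schema: {"type":"object","properties":{"deltas":{"type":"array","items":{"type":"array","items":{"type":"number"},"minItems":6,"maxItems":6},"minItems":1,"maxItems":8},"aperture":{"type":"number"},"squeeze":{"type":"number"},"only":{"type":"string"},"quiet":{"type":"boolean"},"lines":{"type":"string"}},"required":["deltas"],"additionalProperties":false}. deltas is a list of rows, 1 to 8 of them, each of 6 numbers: dx, dy, dz in shares of the most that a row can go, 1 being 50 mm, then a rotation vector rx, ry, rz in a scale on which 1.0 is 90 degrees; each row shifts and turns the commanded pose from where the row before left it, along the tool's axes as they then stand; what a row does not reach is not made up. A row lasts 1/10 s, in which the tool goes at most 50 mm and 8.59 degrees, less where a joint would pass 70% of its speed; a pose out of reach is approached as far as the arm can. aperture is the finger opening in mm, set as the call begins (left out keeps the last). The fingers move at their own pace and stop on an object; squeeze is the grip in N (left out, the last holds). Time passes only in rows, so rows that do not move let the fingers close. The tool returns the time, the measured TCP pose, the force, the opening and the grip force at its end. only (a regular expression) keeps the lines of the reply that match it, lines (a string "A,B") keeps lines A to B, and quiet returns only ok. Input that does not fit is refused with a message, and nothing moves.
- env.state(): the state, without advancing time (a new reading comes with each control period).
- vision.grab_frame(name): name is "scene" or "top" or "wrist"; returns the picture (384x512x3 uint8, blue, green, red); there is no depth.
- vision.camera_model(name): a dict with "fx", "fy", "cx", "cy" (pixels), "T" (4x4, takes a point from camera to world coordinates). Camera axes: x right, y up, looking along -z (the intrinsics and any distortion apply to the point x, -y, -z); pixel columns grow to the right and rows downward; lengths in mm; the calibration is good to about 2 mm. A picture is of the moment at which its call begins: read the wrist's pose just before it. camera_model takes no time and is no camera call; for the wrist camera it gives the pose at the moment of the call.
- job_done(): hands the job in; it is judged then, once.
The state is a dict: "time_s": time; "qpos": joint angles; "qvel": joint speeds; "effort": joint torques, N m; "ee_pos": TCP position; "ee_rot": TCP orientation; "force": force on the tool from outside, world axes, zero at the start; "torque": the same for the moment, N m; "gripper_width": finger opening in mm; "gripper_force": force on a finger pad.
Only numpy, scipy, OpenCV 4.12 (cv2) and the standard library are available. Lean on these libraries where they do the work, as an engineer would, in place of code of your own. Each camera call takes 0.05 s, during which the arm holds its last target. There are 200 camera calls.

## Working session

There is one attempt and no reset: what is moved stays moved. The work goes in short steps, Python scripts to look and compute and a tool call to move; the robot and the scene stay as the last step left them, time stands still between calls to the robot, and variables do not carry over. Pictures are saved under pics/ and viewed, at most 15 in all, crops included, and the job is handed in when it is done.

```bash
ls; mkdir -p pics
```

Create h.py:
```python
import numpy as np, cv2
from workcell import env, vision, job_done
from scipy.spatial.transform import Rotation as R
```

Run:
```python
from h import *
s=env.state(); print(s['time_s'],s['ee_pos'],s['ee_rot'],s['gripper_width'])
for n in ("scene","top","wrist"):
    m=vision.camera_model(n); print(n,m['fx'],m['fy'],m['cx'],m['cy'],np.round(m['T'],3).tolist(),[k for k in m])
    cv2.imwrite(f"pics/{n}0.png",vision.grab_frame(n))
```

```text
pics
workcell.py
0.0 [199.01561067 538.89372189 213.12912161] [-1.79897835e+02 -3.41700325e-04  1.59731707e+02] 91.2430201424464
scene 412.48945401305417 412.48945401305417 256.36465902200206 187.68619634248307 [[0.852, 0.339, -0.399, -62.976], [-0.523, 0.564, -0.639, -760.074], [0.009, 0.753, 0.658, 898.191], [0.0, 0.0, 0.0, 1.0]] ['fx', 'fy', 'cx', 'cy', 'T']
top 404.24094845441897 404.24094845441897 259.9110541531429 197.4240542056552 [[-0.017, 0.995, -0.095, 340.532], [-1.0, -0.017, -0.001, 59.377], [-0.003, 0.095, 0.995, 1336.265], [0.0, 0.0, 0.0, 1.0]] ['fx', 'fy', 'cx', 'cy', 'T']
wrist 281.9755454285176 281.9755454285176 258.3947779958011 189.32857685826554 [[0.347, -0.911, -0.224, 135.096], [0.938, 0.336, 0.086, 561.909], [-0.003, -0.24, 0.971, 384.085], [0.0, 0.0, 0.0, 1.0]] ['fx', 'fy', 'cx', 'cy', 'T']
```

View pics/top0.png

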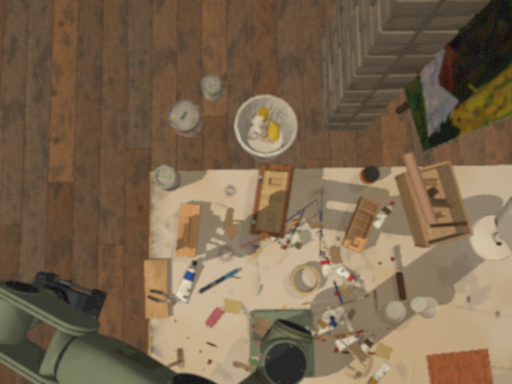

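View pics/scene0.png

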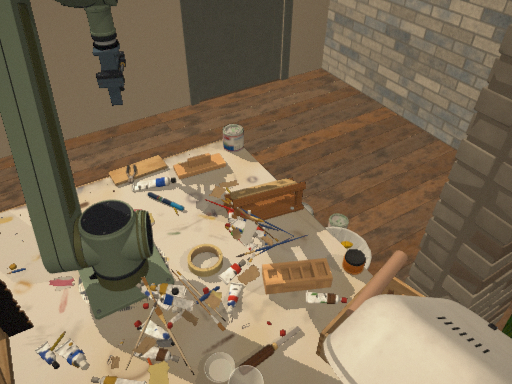

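The top view shows the stand near (272,200), the tray to its right at (360,222), the lid to its left at (187,228), the can at (166,177) and the jar at (370,174). I'll enlarge that part of the picture.

Run:
```python
from h import *
t=cv2.imread('pics/top0.png'); s=cv2.imread('pics/scene0.png')
a=cv2.resize(t[155:260,165:395],None,fx=3.4,fy=3.4,interpolation=cv2.INTER_CUBIC)[:, :782]
b=cv2.resize(s[145:300,160:350],None,fx=1.5,fy=1.5,interpolation=cv2.INTER_CUBIC)
o=np.zeros((a.shape[0]+b.shape[0],782,3),np.uint8); o[:a.shape[0],:a.shape[1]]=a; o[a.shape[0]:,:b.shape[1]]=b
print(o.shape,a.shape)
cv2.imwrite('pics/crop1.png',o)
```

```text
(589, 782, 3) (357, 782, 3)
```

View pics/crop1.png

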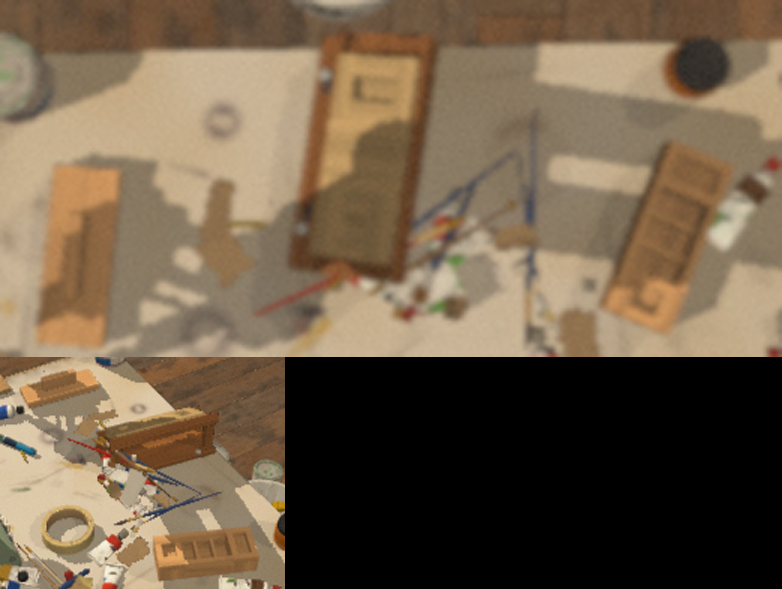

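The crop shows the tray top as a quad at about (668,143), (733,165), (670,332), (602,305), the lid board at the left and the pale deck with its notches in the middle. The wide notch is at the far end, as described. Next I'll get rough positions from these.

Add to h.py:
```python
def ray(m,uv):
    uv=np.atleast_2d(np.asarray(uv,float)); T=np.array(m['T'])
    d=np.c_[(uv[:,0]-m['cx'])/m['fx'],-(uv[:,1]-m['cy'])/m['fy'],-np.ones(len(uv))]
    return T[:3,3], d@T[:3,:3].T
def onplane(m,uv,z=0,p=None,n=None):
    if p is None: p=np.array([0,0,z]); n=np.array([0,0,1.])
    o,d=ray(m,uv); return o+d*(((p-o)@n)/(d@n))[:,None]
def proj(m,P):
    T=np.array(m['T']); c=(np.atleast_2d(P)-T[:3,3])@T[:3,:3]
    return np.c_[m['cx']-m['fx']*c[:,0]/c[:,2], m['cy']+m['fy']*c[:,1]/c[:,2]]
def tool():
    s=env.state(); return np.array(s['ee_pos']),R.from_euler('xyz',s['ee_rot'],degrees=True)
def rel(pos,rot):
    "tool-axes shift and rotvec from the present pose to (pos, rot)"
    p,r=tool(); return np.round(r.inv().apply(np.array(pos)-p),1), np.round((r.inv()*rot).as_rotvec(degrees=True),2)
```

Run:
```python
from h import *
m=vision.camera_model('top')
f=lambda q:np.array(q)/3.4+[165,155]-0.35
for n,q,z in (('tray',[(668,143),(733,165),(670,332),(602,305)],50),('lid',[(53,165),(120,170),(105,345),(38,340)],28)):
    P=onplane(m,f(q),z); print(n,P.mean(0).round(),np.linalg.norm(P-np.roll(P,1,0),axis=1).round())
    v=(P[0]+P[1]-P[2]-P[3]); print(np.degrees(np.arctan2(v[1],v[0]))-90)
P=onplane(m,f([(345,52),(310,265)]),64.5); Q=onplane(m,f([(417,55),(397,275)]),105.5); print('deck',P.round(),Q.round())
P=onplane(m,f([(385,90),(358,215)]),85); print('notches',P.round())
print('can',onplane(m,f([(12,80)]),77).round(),'jar',onplane(m,f([(700,66)]),47).round())
```

```text
tray [ 374. -259.   50.] [165.  64. 168.  67.]
-113.56343552255565
lid [366. 295.  28.] [166.  64. 166.  64.]
-94.90260482091873
deck [[550.  40.  64.]
 [352.  75.  64.]] [[539. -25. 106.]
 [341.  -2. 106.]]
notches [[511.   4.  85.]
 [396.  31.  85.]]
can [[527. 348.  77.]] jar [[ 534. -296.   47.]]
```

Run:
```python
from h import *
for n,p,y in (('lid',(370,280,200),175),('stand',(450,20,250),171),('tray',(374,-255,200),156)):
    print(n,rel(p,R.from_euler('xyz',(180,0,y),degrees=True)))
```

```text
lid (array([-250.1, -183.8,   13.6]), array([-8.000e-02, -1.000e-02, -1.527e+01]))
stand (array([-415.2, -400. ,  -36.1]), array([-8.000e-02, -1.000e-02, -1.127e+01]))
tray (array([-439.2, -684.2,   14.2]), array([-0.08,  0.  ,  3.73]))
```

The rows are not in the units I measure in: shifts go in shares of 50 mm and turns go in shares of 90 degrees. I convert before sending: -50 mm is -1, -40 mm is -0.8, -7.6 degrees is -0.0844.

Request:
step_hand(
  deltas=[
    [-0.8,-0.6,0.04,0,0,0],
    [-0.8,-0.6,0.04,0,0,0],
    [-0.8,-0.6,0.04,0,0,0],
    [-0.8,-0.6,0.04,0,0,0],
    [-0.8,-0.6,0.04,0,0,0],
    [-1,-0.68,0.06,0,0,0],
    [0,0,0,0,0,-0.0844],
    [0,0,0,0,0,-0.0856],
  ],
  aperture=91,
)

```text
time_s: 0.95
ee_pos: [364.6, 287.2, 201.3]
ee_rot: [-180.0, -0.0, 175.1]
force: [0.3, 0.5, 0.1]
gripper_width: 91.1
gripper_force: 0.0
```

Request:
step_hand(
  deltas=[
    [0,0,0,0,0,0],
    [0,0,0,0,0,0],
  ],
)

```text
time_s: 1.15
ee_pos: [363.6, 288.9, 201.4]
ee_rot: [-180.0, -0.0, 174.9]
force: [0.1, -0.2, -0.4]
gripper_width: 90.5
gripper_force: 0.0
```

Add to h.py:
```python
def snap(tag):
    im=[];m=vision.camera_model('wrist')
    for k in range(3): im.append(vision.grab_frame('wrist').astype(np.float32))
    im=np.mean(im,0).astype(np.uint8); cv2.imwrite(f'pics/{tag}.png',im); np.save(f'pics/{tag}.npy',m,allow_pickle=True); return im,m
```

Run:
```python
from h import *
snap('lid'); print(tool()[0],rel((450,20,250),R.from_euler('xyz',(180,0,171),degrees=True)))
```

```text
[363.50205105 289.22238031 201.43027527] (array([-109.7, -260.6,  -48.6]), array([-0.  , -0.01,  3.99]))
```

View pics/lid.png

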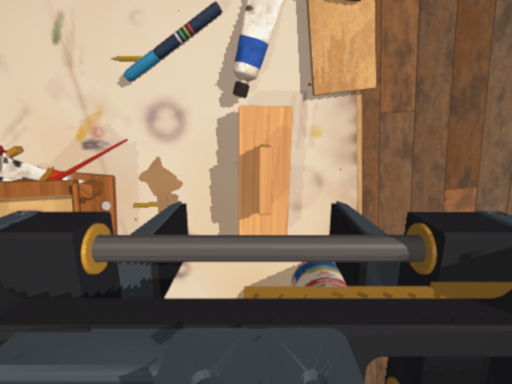

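The wrist view shows the lid board at about (240–292, 105–235), with the gripper hiding the lower half of the picture. I'll stand further out so that objects fall in the upper half, and take the stand from there as well.

In the tool's units: -45 mm is -0.9.

Request:
step_hand(
  deltas=[
    [-0.9,0,0,0,0,0],
    [-0.9,0,0,0,0,0],
    [0,0,0,0,0,0],
    [0,0,0,0,0,0],
  ],
)

```text
time_s: 1.7
ee_pos: [453.4, 281.1, 200.9]
ee_rot: [-180.0, -0.1, 174.9]
force: [1.0, -0.2, 0.7]
gripper_width: 91.1
gripper_force: 0.0
```

Run:
```python
from h import *
snap('lid2'); print(tool()[0],rel((540,15,260),R.from_euler('xyz',(180,0,171),degrees=True)))
```

```text
[452.15111708 281.24538392 201.41274413] (array([-110.4, -257.7,  -58.6]), array([-0.02, -0.05,  4.06]))
```

In the tool's units: -46 mm is -0.92, -42 mm is -0.84, 4 degrees is 0.0444.

Request:
step_hand(
  deltas=[
    [-0.24,-0.92,-0.2,0,0,0],
    [-0.24,-0.92,-0.2,0,0,0],
    [-0.24,-0.92,-0.2,0,0,0],
    [-0.24,-0.92,-0.2,0,0,0],
    [-0.24,-0.92,-0.2,0,0,0],
    [-0.84,-0.7,-0.18,0,0,0.0444],
    [0,0,0,0,0,0],
    [0,0,0,0,0,0],
  ],
)

```text
time_s: 2.65
ee_pos: [527.7, 12.1, 259.6]
ee_rot: [180.0, -0.0, 171.0]
force: [-1.0, 0.4, -0.6]
gripper_width: 91.4
gripper_force: 0.0
```

Run:
```python
from h import *
snap('stand'); print(tool()[0],rel((455,-300,220),R.from_euler('xyz',(180,0,156),degrees=True)))
```

```text
[527.06631235  13.38985792 259.38853314] (array([  22.9, -320.8,   39.3]), array([ 1.000e-02, -7.000e-02,  1.515e+01]))
```

View pics/stand.png

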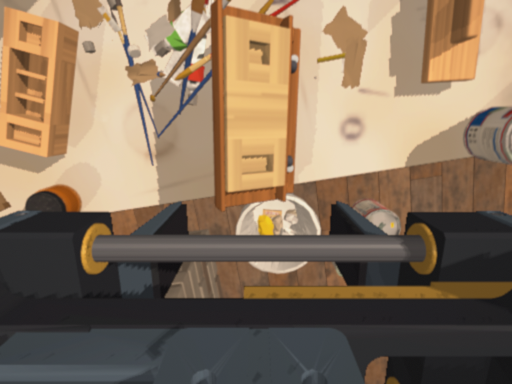

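The stand is seen in full. The deck runs about (223,8)–(288,190), with the narrow notch near (260,58) and the wide one near (256,162); the tray is at the left and the lid at the upper right.

In the tool's units: -46 mm is -0.92, -45 mm is -0.9, 7.6 degrees is 0.0844.

Request:
step_hand(
  deltas=[
    [0.08,-0.92,0.12,0,0,0],
    [0.08,-0.92,0.12,0,0,0],
    [0.08,-0.92,0.12,0,0,0],
    [0.08,-0.92,0.12,0,0,0],
    [0.06,-0.92,0.12,0,0,0],
    [0.04,-0.92,0.12,0,0,0],
    [0.02,-0.9,0.06,0,0,0.0844],
    [0,0,0,0,0,0.0833],
  ],
)

```text
time_s: 3.6
ee_pos: [455.3, -304.6, 219.7]
ee_rot: [-179.9, -0.0, 155.5]
force: [0.0, 0.6, 0.3]
gripper_width: 91.1
gripper_force: 0.0
```

Request:
step_hand(
  deltas=[
    [0,0,0,0,0,0],
    [0,0,0,0,0,0],
  ],
)

```text
time_s: 3.8
ee_pos: [456.6, -300.2, 220.5]
ee_rot: [180.0, -0.0, 156.2]
force: [0.5, -0.1, -1.0]
gripper_width: 90.5
gripper_force: 0.0
```

Run:
```python
from h import *
snap('tray'); print(tool()[0])
a=[cv2.resize(cv2.imread(f'pics/{n}.png')[r0:r0+210,c0:c0+130],None,fx=f,fy=f,interpolation=cv2.INTER_CUBIC) for n,r0,c0,f in (('stand',0,190,2.8),)]
t=cv2.imread('pics/tray.png')[:215]; l=cv2.imread('pics/lid2.png')[:215]
o=np.zeros((590,800,3),np.uint8); o[:588,:364]=a[0]
o[:185,370:]=cv2.resize(t,(430,185)); 
o[200:200+185,370:]=cv2.resize(l,(430,185)); cv2.imwrite('pics/crop2.png',o)
```

```text
[ 456.86989899 -300.28183828  220.80084913]
```

View pics/crop2.png

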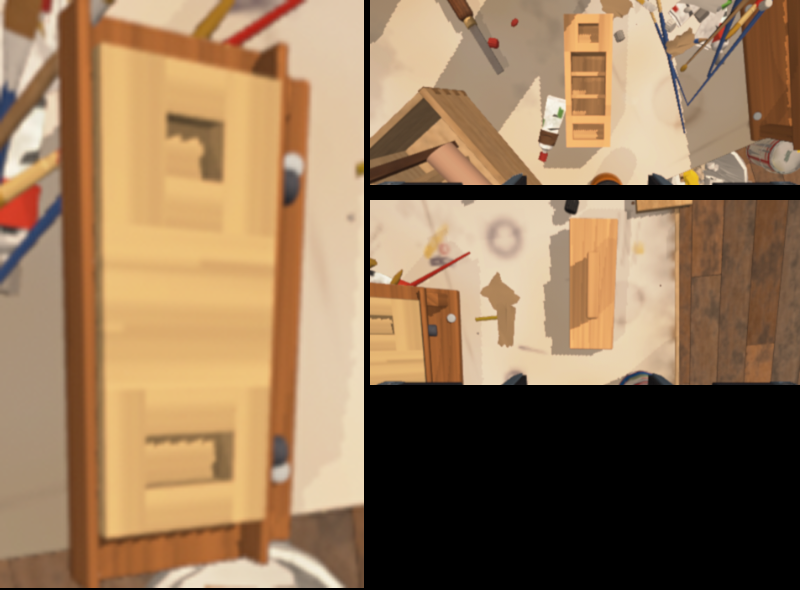

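The crop shows the deck corners at (98,42), (280,82), (268,522), (107,537). The narrow notch rim is about (167,113)–(224,180) and the wide one about (145,435)–(233,485). The tray and lid are seen cleanly from above.

Add to h.py:
```python
def quad(tag,z,box,smin=75):
    im=cv2.imread(f'pics/{tag}.png'); m=np.load(f'pics/{tag}.npy',allow_pickle=True).item()
    h=cv2.cvtColor(cv2.GaussianBlur(im,(3,3),0),cv2.COLOR_BGR2HSV); k=((h[...,1]>smin)&(h[...,0]<25)).astype(np.uint8)*255
    x0,y0,x1,y1=box; kk=np.zeros_like(k); kk[y0:y1,x0:x1]=k[y0:y1,x0:x1]
    kk=cv2.morphologyEx(kk,cv2.MORPH_OPEN,np.ones((5,5)))
    c=max(cv2.findContours(kk,cv2.RETR_EXTERNAL,cv2.CHAIN_APPROX_NONE)[0],key=cv2.contourArea)
    P=onplane(m,c[:,0,:],z)[:,:2]; r=cv2.minAreaRect(P.astype(np.float32)); B=cv2.boxPoints(r)
    a=B[1]-B[0]; b=B[2]-B[1]; v=a if np.hypot(*a)>np.hypot(*b) else b; v=v if v[0]>0 else -v
    print(tag,'centre',np.round(r[0],1),'size',np.round(r[1],1),'yaw',round(np.degrees(np.arctan2(v[1],v[0]))-90,1),'px',cv2.boundingRect(c)); return r
```

Run:
```python
from h import *
quad('tray',50,(215,2,300,190)); quad('lid2',28,(225,10,300,190))
f=lambda q:np.array(q)/2.8+[190,0]-0.32
m=np.load('pics/stand.npy',allow_pickle=True).item()
# slope-frame x of each rim point gives its height
pts=dict(deck=[(98,42,41),(280,82,-41),(268,522,-41),(107,537,41)],narrow=[(167,113,13.5),(223,122,-13.5),(224,180,-13.5),(167,180,13.5)],wide=[(145,437,22.5),(233,432,-22.5),(233,482,-22.5),(146,488,22.5)])
C={}
for n,q in pts.items():
    q=np.array(q,float); P=np.array([onplane(m,f(a[:2]),85+a[2]/2)[0] for a in q]); C[n]=P
    print(n,P.round(1).tolist(),'mean',P.mean(0).round(1),'sides',np.linalg.norm(P-np.roll(P,1,0),axis=1).round(1))
v=C['wide'].mean(0)-C['narrow'].mean(0); print(np.linalg.norm(v),np.degrees(np.arctan2(v[1],v[0]))-90,(C['wide'].mean(0)+C['narrow'].mean(0))/2)
for a,b in ((2,1),(3,0)):
    e=C['deck'][a]-C['deck'][b]; print('edge yaw',np.degrees(np.arctan2(e[1],e[0]))-90)
```

```text
tray centre [ 376.9 -266.5] size [ 88.1 217.4] yaw -121.4 px (215, 2, 85, 188)
lid2 centre [365.7 294.7] size [ 66.2 171.9] yaw -96.2 px (236, 20, 60, 155)
deck [[350.9, 4.0, 105.5], [363.8, 74.2, 64.5], [550.6, 43.8, 64.5], [536.2, -27.0, 105.5]] mean [450.4  23.8  85. ] sides [187.9  82.3 189.2  83.1]
narrow [[374.9, 25.3, 91.8], [378.4, 47.4, 78.2], [400.2, 44.6, 78.2], [398.9, 21.3, 91.8]] mean [388.1  34.6  85. ] sides [24.3 26.1 21.9 26.9]
wide [[497.9, -4.5, 96.2], [504.5, 33.3, 73.8], [527.1, 30.0, 73.8], [519.6, -7.9, 96.2]] mean [512.3  12.7  85. ] sides [22.  44.5 22.9 44.7]
126.11177812426614 -100.01811605673306 [450.1930866   23.67439807  85.        ]
edge yaw -99.2505965123652
edge yaw -99.50992156165844
```

The deck matches its given sizes within 1 mm (notches 126.1 mm apart): centre (450.3, 23.7, 85), yaw about -99.6°. The lid also fits. The tray mask leaked into the floor shadow, so I'll tighten it.

Run:
```python
from h import *
for s in (100,115,130): quad('tray',50,(222,5,296,185),s)
for s in (100,115): quad('lid2',28,(225,10,300,190),s)
quad('stand',50,(0,0,85,165),110); quad('stand',28,(415,0,500,90),110)
```

```text
tray centre [ 368.2 -259.7] size [ 70.5 182.3] yaw -115.2 px (230, 5, 66, 167)
tray centre [ 367.9 -258.9] size [ 69.3 181.1] yaw -115.2 px (231, 5, 65, 166)
tray centre [ 371.8 -262.9] size [ 61.5 166.7] yaw -113.8 px (232, 17, 56, 153)
lid2 centre [365.4 294.7] size [ 63.8 169.4] yaw -96.1 px (237, 21, 58, 153)
lid2 centre [365.2 295. ] size [ 61.9 167.8] yaw -96.1 px (238, 22, 57, 151)
stand centre [ 377.1 -252.8] size [ 89.5 171.4] yaw -113.9 px (0, 7, 78, 150)
stand centre [401.5 285.6] size [71.  98.2] yaw -96.2 px (422, 0, 62, 83)
```

Two views agree on the tray: centre (372, -262), yaw -113.8°, which already matches the tool's yaw. Going down for the grasp.

Run:
```python
from h import *
print(rel((372.5,-262,90),R.from_euler('xyz',(180,0,156.2),degrees=True)))
```

```text
(array([ 92.7,   0.9, 130.8]), array([ 0.01,  0.01, -0.06]))
```

In the tool's units: 35 mm is 0.7, 26 mm is 0.52.

Request:
step_hand(
  deltas=[
    [0.5,0,0.7,0,0,0],
    [0.5,0,0.7,0,0,0],
    [0.5,0,0.7,0,0,0],
    [0.36,0.02,0.52,0,0,0],
    [0,0,0.3,0,0,0],
    [0,0,0.4,0,0,0],
    [0,0,0.36,0,0,0],
    [0,0,0.28,0,0,0],
  ],
  aperture=82,
)

```text
time_s: 4.75
ee_pos: [372.2, -261.9, 22.0]
ee_rot: [180.0, -0.0, 156.1]
force: [-0.7, 0.5, -0.4]
gripper_width: 82.0
gripper_force: 0.0
```

Request:
step_hand(
  deltas=[
    [0,0,0,0,0,0],
    [0,0,0,0,0,0],
  ],
)

```text
time_s: 4.95
ee_pos: [372.4, -262.4, 22.9]
ee_rot: [180.0, 0.0, 156.0]
force: [0.6, 0.4, 0.4]
gripper_width: 82.2
gripper_force: 0.0
```

Request:
step_hand(
  deltas=[
    [0,0,0,0,0,0],
    [0,0,0,0,0,0],
    [0,0,0,0,0,0],
    [0,0,0,0,0,0],
    [0,0,0,0,0,0],
    [0,0,0,0,0,0],
  ],
  aperture=50,
  squeeze=25,
)

```text
time_s: 5.55
ee_pos: [372.6, -262.8, 23.3]
ee_rot: [180.0, 0.1, 155.9]
force: [0.1, 2.4, 6.7]
gripper_width: 64.0
gripper_force: 25.0
```

Request:
step_hand(
  deltas=[
    [0,0,-0.4,0,0,0],
    [0,0,-0.8,0,0,0],
    [0,0,-0.8,0,0,0],
    [0,0,-0.8,0,0,0],
    [0,0,-0.8,0,0,0],
    [0,0,0,0,0,0],
    [0,0,0,0,0,0],
  ],
)

```text
time_s: 6.25
ee_pos: [371.6, -262.7, 202.5]
ee_rot: [-180.0, 0.0, 155.9]
force: [-0.0, 0.7, -3.3]
gripper_width: 64.1
gripper_force: 25.0
```

Run:
```python
from h import *
snap('held'); p,r=tool(); print(p,r.as_euler('xyz',degrees=True))
m=vision.camera_model('wrist'); q=np.load('pics/tray.npy',allow_pickle=True).item()
# where the near-end corners of a tray held exactly at its middle would show
P=np.array([[85,32,-28],[85,-32,-28],[63,13.5,-28],[0,0,-28]]); print(proj(m,p+r.apply(P)).round(1))
S=R.from_euler('z',-99.6,degrees=True)*R.from_euler('y',-30,degrees=True); M=R.from_matrix([[0,-1,0],[-1,0,0],[0,0,-1]])
t=S*M; c=np.array([450.3,23.7,85]); print(t.as_euler('xyz',degrees=True), rel(c+S.apply([0,0,82]),t), (r.inv().apply(c+S.apply([0,0,82])-p)).round(1))
```

```text
[ 370.79478692 -261.95418877  200.58700806] [179.94410193  -0.25202305 155.92277603]
[[327.8  82.7]
 [193.7  82.8]
 [287.9 129.8]
 [260.5 246.9]]
[-150.     0.   170.4] (array([ 54. , 332.9,  45.1]), array([ 29.93,  -4.03, -14.08])) [ 54.  332.9  45.1]
```

View pics/held.png

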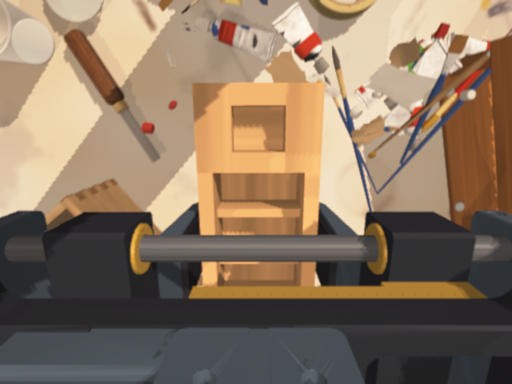

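The held tray's near edge lies at row 83 and columns 193–324, against 82.7 and 194–328 expected, so it is centred in the grip within about 1 mm. Carrying it over the stand now.

In the tool's units: 42 mm is 0.84, 39 mm is 0.78.

Request:
step_hand(
  deltas=[
    [0.14,0.84,0,0,0,0],
    [0.14,0.84,0,0,0,0],
    [0.14,0.84,0,0,0,0],
    [0.14,0.84,0,0,0,0],
    [0.14,0.84,0,0,0,0],
    [0.14,0.84,0,0,0,0],
    [0.14,0.84,0,0,0,0],
    [0.1,0.78,0,0,0,0],
  ],
)

```text
time_s: 7.2
ee_pos: [457.7, 65.1, 200.9]
ee_rot: [-179.9, -0.2, 156.0]
force: [0.2, 0.3, -2.4]
gripper_width: 64.0
gripper_force: 25.0
```

Request:
step_hand(
  deltas=[
    [0,0,0,0.0667,-0.0089,-0.0311],
    [0,0,0,0.0667,-0.0089,-0.0311],
    [0,0,0,0.0667,-0.0089,-0.0311],
    [0,0,0,0.0667,-0.0089,-0.0311],
    [0,0,0,0.0667,-0.0089,-0.0311],
    [0,0,0,0,0,0],
    [0,0,0,0,0,0],
  ],
)

```text
time_s: 7.9
ee_pos: [458.1, 63.6, 201.3]
ee_rot: [-149.8, 0.1, 170.3]
force: [0.1, 0.1, -2.9]
gripper_width: 63.9
gripper_force: 25.0
```

Add to h.py:
```python
S=R.from_euler('z',-99.6,degrees=True)*R.from_euler('y',-30,degrees=True); M=R.from_matrix([[0,-1,0],[-1,0,0],[0,0,-1]])
C=np.array([450.3,23.7,85.])
def where():
    "TCP in the slope frame at the deck's middle, shift to (0,0,12) there and turn to be square, in tool axes; pose averaged over noise is the caller's job"
    s=env.state(); p,r=tool(); print('t',round(s['time_s'],2),'slope xyz',S.inv().apply(p-C).round(1),'to home',*rel(C+S.apply([0,0,12]),S*M),'F tool',r.inv().apply(s['force']).round(1),'grip',s['gripper_width'].__round__(1),round(s['gripper_force'],1))
```

```bash
python3 -c "
from h import *
where()"
```

```text
t 7.9 slope xyz [ 22.9   1.  121. ] to home [  1.1  23.2 108.9] [-0.16  0.03 -0.1 ] F tool [-0.1  1.6  2.5] grip 63.9 25.0
```

In the tool's units: 25 mm is 0.5, 23 mm is 0.46.

Request:
step_hand(
  deltas=[
    [0.02,0.46,0.4,0,0,0],
    [0,0,0.5,0,0,0],
    [0,0,0.5,0,0,0],
    [0,0,0.28,0,0,0],
    [0,0,0.2,0,0,0],
    [0,0,0,0,0,0],
    [0,0,0,0,0,0],
  ],
)

```text
time_s: 8.6
ee_pos: [453.8, 36.2, 110.3]
ee_rot: [-149.9, 0.3, 170.2]
force: [0.5, -0.2, -2.6]
gripper_width: 64.0
gripper_force: 25.0
```

Run:
```python
from h import *
for k in range(3): where(); snap('pre')
p,r=tool(); m=vision.camera_model('wrist'); 
print('narrow notch rim', proj(m,C+S.apply([[13.5,-74.5,0],[-13.5,-74.5,0],[41,-94,0],[-41,-94,0]])).round(1))
```

```text
t 8.6 slope xyz [ 1.5  1.3 28.4] to home [ 1.4  1.5 16.4] [-0.11  0.18 -0.28] F tool [-0.5  1.3  2.3] grip 64.0 25.0
t 8.75 slope xyz [ 1.   1.4 28.8] to home [ 1.5  1.  16.8] [-0.11  0.23 -0.23] F tool [0.5 1.4 2.5] grip 63.9 25.0
t 8.9 slope xyz [ 0.9  1.1 28.5] to home [ 1.1  1.  16.5] [-0.14  0.2  -0.19] F tool [0.  0.8 2.7] grip 64.0 25.0
narrow notch rim [[241.  108.7]
 [280.9 108.6]
 [198.9  78.2]
 [323.1  77.7]]
```

View pics/pre.png

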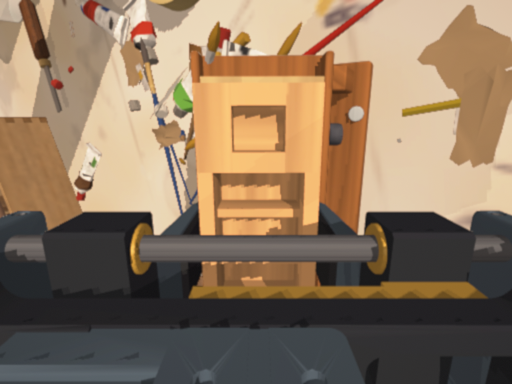

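The tray hangs square over the deck: its near edge is at row 83 and the deck's front edge shows just beyond at row 77, with the columns in line. Going down slowly.

In the tool's units: 4 mm is 0.08, 2 mm is 0.04.

Request:
step_hand(
  deltas=[
    [0.02,0.02,0.08,0,0,0],
    [0,0,0.04,0,0,0],
    [0,0,0.02,0,0,0],
    [0,0,0.02,0,0,0],
    [0,0,0.02,0,0,0],
    [0,0,0.02,0,0,0],
    [0,0,0,0,0,0],
    [0,0,0,0,0,0],
  ],
)

```text
time_s: 9.85
ee_pos: [451.6, 32.5, 100.6]
ee_rot: [-149.8, 0.2, 170.3]
force: [-0.2, 0.1, -2.7]
gripper_width: 63.9
gripper_force: 25.0
```

```bash
python3 -c "
from h import *
where()"
```

```text
t 9.85 slope xyz [ 0.1 -0.1 18. ] to home [-0.1  0.1  6. ] [-0.18  0.15 -0.18] F tool [0.2 1.4 2.3] grip 63.9 25.0
```

No contact, although the lug feet should be about 4 mm below the face already, so they are entering the notches. Going on down.

In the tool's units: 1.5 mm is 0.03, 1 mm is 0.02.

Request:
step_hand(
  deltas=[
    [0,0,0.03,0,0,0],
    [0,0,0.03,0,0,0],
    [0,0,0.02,0,0,0],
    [0,0,0.01,0,0,0],
    [0,0,0.01,0,0,0],
    [0,0,0,0,0,0],
    [0,0,0,0,0,0],
  ],
)

```text
time_s: 10.55
ee_pos: [451.3, 30.5, 97.2]
ee_rot: [-149.9, 0.2, 170.3]
force: [-2.4, 3.5, 7.2]
gripper_width: 64.0
gripper_force: 25.0
```

```bash
python3 -c "
from h import *
where()"
```

```text
t 10.55 slope xyz [ 0.2 -0.2 14. ] to home [-0.2  0.2  2. ] [-0.15  0.17 -0.2 ] F tool [ 3.  -1.  -7.8] grip 64.0 25.0
```

In the tool's units: 1 mm is 0.02.

Request:
step_hand(
  deltas=[
    [0,0,0.02,0,0,0],
    [0,0,0,0,0,0],
    [0,0,0,0,0,0],
  ],
)

```text
time_s: 10.85
ee_pos: [451.3, 30.4, 97.2]
ee_rot: [-149.9, 0.3, 170.3]
force: [-3.2, 7.8, 12.2]
gripper_width: 63.7
gripper_force: 25.0
```

```bash
python3 -c "
from h import *
where()"
```

```text
t 10.85 slope xyz [ 0.2 -0.1 14. ] to home [-0.1  0.2  2. ] [-0.12  0.19 -0.23] F tool [  4.5   0.1 -14.2] grip 63.7 25.0
```

Firm contact at the expected depth. Releasing and backing off along the normal.

In the tool's units: -1 mm is -0.02.

Request:
step_hand(
  deltas=[
    [0,0,-0.02,0,0,0],
    [0,0,0,0,0,0],
    [0,0,0,0,0,0],
    [0,0,0,0,0,0],
  ],
  aperture=84,
)

```text
time_s: 11.25
ee_pos: [451.1, 29.8, 96.1]
ee_rot: [-149.8, 0.2, 170.3]
force: [0.1, 0.2, 0.2]
gripper_width: 84.1
gripper_force: 0.0
```

Request:
step_hand(
  deltas=[
    [0,0,-0.3,0,0,0],
    [0,0,-0.6,0,0,0],
    [0,0,-0.8,0,0,0],
    [-0.6,0,-0.8,0,0,0],
    [-0.8,0,0,0,0,0],
    [0,0,0,0,0,0],
    [0,0,0,0,0,0],
  ],
)

```text
time_s: 11.95
ee_pos: [530.0, 79.9, 203.7]
ee_rot: [-149.8, 0.1, 170.2]
force: [-0.9, 0.5, 0.7]
gripper_width: 83.9
gripper_force: 0.0
```

```bash
python3 - <<'E'
from h import *
where(); snap('seated'); m=vision.camera_model('wrist'); p,r=tool()
print('seated top corners', proj(m,C+S.apply([[32,-85,40],[-32,-85,40],[-32,85,40],[32,85,40],[0,63,40],[0,-63,40]])).round(1))
E
```

```text
t 11.95 slope xyz [-1.000e-01  6.920e+01  1.371e+02] to home [ 69.2   0.2 125.1] [-0.24  0.01 -0.19] F tool [ 1.  -0.  -0.8] grip 83.9 0.0
seated top corners [[222.2  16.7]
 [297.5  16.3]
 [292.2 207.6]
 [227.9 207.7]
 [260.  186.1]
 [259.8  44.8]]
```

View pics/seated.png

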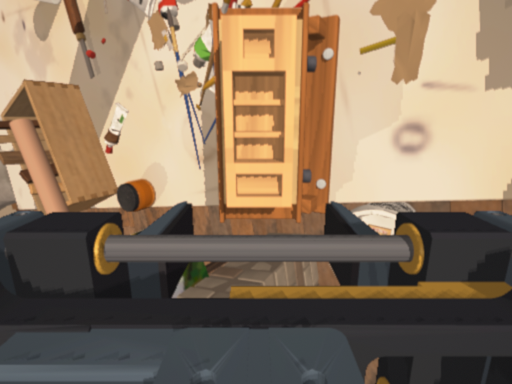

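The tray sits in place: its notches appear at (259,44) and (258,184), against (260,45) and (260,186) for a fully home tray. Next, the lid.

In the tool's units: -10 mm is -0.2, -6 degrees is -0.0667.

Request:
step_hand(
  deltas=[
    [0,0,-0.2,-0.0667,0.0089,0],
    [0,0,0,-0.0667,0,-0.0078],
    [0,0,0,-0.0667,0,-0.0078],
    [0,0,0,-0.0667,0,-0.0078],
    [0,0,0,-0.0667,0,-0.0078],
    [0,0,0,0,0,0],
    [0,0,0,0,0,0],
  ],
  aperture=42,
)

```text
time_s: 12.8
ee_pos: [530.4, 84.8, 213.2]
ee_rot: [-179.8, -1.1, 172.6]
force: [-0.2, 0.2, 0.2]
gripper_width: 42.1
gripper_force: 0.0
```

Run:
```python
from h import *
L=R.from_euler('z',-96.1,degrees=True); print(tool()[0].round(1),rel((365.4,294.7,120),L*M))
```

```text
[530.4  84.8 213.2] (array([188.8, 187.3,  96.2]), array([-0.22, -1.13, -1.3 ]))
```

In the tool's units: 36 mm is 0.72, 32 mm is 0.64, -1.3 degrees is -0.0144.

Request:
step_hand(
  deltas=[
    [0,0,0,-0.0022,-0.0122,-0.0144],
    [0.6,0.64,0,0,0,0],
    [0.6,0.64,0,0,0,0],
    [0.6,0.64,0.4,0,0,0],
    [0.6,0.64,0.5,0,0,0],
    [0.6,0.64,0.5,0,0,0],
    [0.72,0.62,0.46,0,0,0],
    [0,0,0,0,0,0],
  ],
)

```text
time_s: 13.6
ee_pos: [362.7, 294.4, 119.2]
ee_rot: [-179.8, -0.3, 174.5]
force: [-0.1, -0.2, -0.3]
gripper_width: 42.4
gripper_force: 0.0
```

Request:
step_hand(
  deltas=[
    [0,0,0,0,0,0],
    [0,0,0,0,0,0],
  ],
)

```text
time_s: 13.8
ee_pos: [369.3, 292.6, 122.7]
ee_rot: [179.9, 0.1, 174.0]
force: [0.9, 0.9, 0.2]
gripper_width: 41.8
gripper_force: 0.0
```

Run:
```python
from h import *
L=R.from_euler('z',-96.1,degrees=True); print(tool()[0].round(1),rel((365.4,294.7,33),L*M))
snap('lidpre'); m=vision.camera_model('wrist'); print(proj(m,[[365.4,294.7,0]]+L.apply([[32,-85,28],[-32,-85,28],[8,-40,59],[-8,-40,59]])).round(1))
```

```text
[369.3 292.6 122.7] (array([ 4.3,  1.5, 89.7]), array([0.1 , 0.11, 0.13]))
[[226.1  94.9]
 [297.5  94.9]
 [252.5 148.9]
 [271.8 148.9]]
```

View pics/lidpre.png

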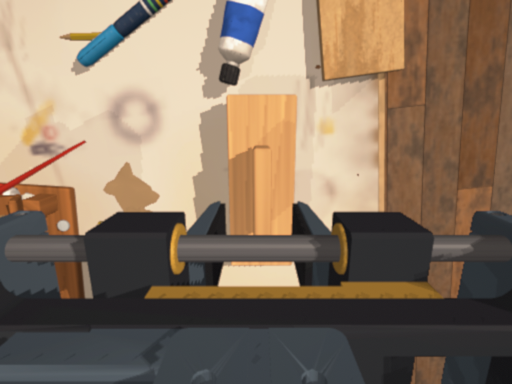

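The lid's near corners appear at (228,95) and (297,95) and the bar end at (253–272,147), within 2 px of prediction. Grasping it.

In the tool's units: 25 mm is 0.5, 20 mm is 0.4.

Request:
step_hand(
  deltas=[
    [0.04,0.02,0.5,0,0,0],
    [0.04,0,0.5,0,0,0],
    [0,0,0.4,0,0,0],
    [0,0,0.24,0,0,0],
    [0,0,0.14,0,0,0],
    [0,0,0,0,0,0],
    [0,0,0,0,0,0],
  ],
)

```text
time_s: 14.65
ee_pos: [365.5, 293.9, 33.7]
ee_rot: [179.9, 0.1, 173.9]
force: [-0.4, -0.2, 0.4]
gripper_width: 42.0
gripper_force: 0.0
```

```bash
python3 -c "
from h import *
s=env.state();print(s['ee_pos'],s['force'])"
```

```text
[365.49805459 293.88626523  33.715971  ] [-0.40573013 -0.19452888  0.43356102]
```

Request:
step_hand(
  deltas=[
    [0,0,0,0,0,0],
    [0,0,0,0,0,0],
    [0,0,0,0,0,0],
    [0,0,0,0,0,0],
    [0,0,0,0,0,0],
    [0,0,0,0,0,0],
  ],
  aperture=8,
  squeeze=25,
)

```text
time_s: 15.25
ee_pos: [364.8, 294.0, 33.3]
ee_rot: [179.9, 0.0, 174.0]
force: [-0.2, -0.2, 0.4]
gripper_width: 16.0
gripper_force: 25.0
```

In the tool's units: -45 mm is -0.9, -40 mm is -0.8.

Request:
step_hand(
  deltas=[
    [0,0,-0.4,0,0,0],
    [0,0,-0.8,0,0,0],
    [0,0,-0.9,0,0,0],
    [0,0,-0.9,0,0,0],
    [0,0,-0.9,0,0,0],
    [0,0,0,0,0,0],
    [0,0,0,0,0,0],
  ],
)

```text
time_s: 15.95
ee_pos: [364.5, 293.5, 228.3]
ee_rot: [179.9, 0.1, 174.0]
force: [0.3, 0.2, -1.4]
gripper_width: 16.1
gripper_force: 25.0
```

Run:
```python
from h import *
snap('heldlid'); p,r=tool(); print(p.round(1),r.as_euler('xyz',degrees=True).round(2)); where()
m=vision.camera_model('wrist')
print('centred lid',proj(m,p+r.apply([[85,-32,5],[85,32,5],[40,-8,-26],[40,8,-26]])).round(1))
im=cv2.imread('pics/heldlid.png'); o=np.vstack([im[60:205,180:345]]); cv2.imwrite('pics/crop3.png',cv2.resize(o,None,fx=4,fy=4,interpolation=cv2.INTER_CUBIC))
print('to above',rel(C+S.apply([0,0,133]),S*M))
```

```text
[363.5 292.7 226.1] [-1.7989e+02 -1.7000e-01  1.7398e+02]
t 16.1 slope xyz [-146.6 -130.4  247.6] to home [-115.3 -252.2  130.9] [29.88  0.78  3.54] F tool [0.3 0.5 2.2] grip 15.8 25.0
centred lid [[205.7  90.5]
 [314.   90.4]
 [244.7 175.3]
 [275.3 175.2]]
to above (array([-118.8, -192. ,   25.9]), array([29.88,  0.78,  3.54]))
```

View pics/crop3.png

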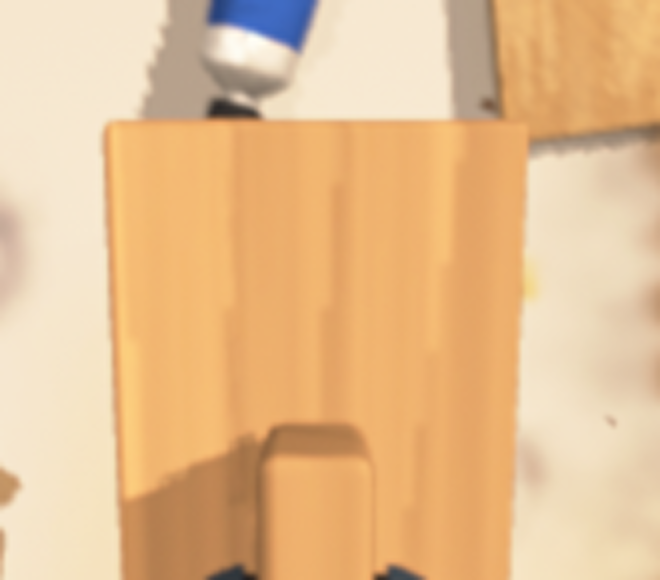

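The lid is centred in the grip: its near edge is at row 90.5, as predicted, and its columns run 206–312 against 206–314. Carrying it over the tray.

In the tool's units: -40 mm is -0.8, -38 mm is -0.76.

Request:
step_hand(
  deltas=[
    [-0.48,-0.76,0,0,0,0],
    [-0.48,-0.76,0,0,0,0],
    [-0.48,-0.76,0,0,0,0],
    [-0.48,-0.76,0,0,0,0],
    [-0.46,-0.8,0,0,0,0],
    [0,0,0,0,0,0],
  ],
)

```text
time_s: 16.7
ee_pos: [463.9, 85.6, 226.0]
ee_rot: [-179.9, -0.1, 173.6]
force: [-0.4, 0.5, -2.1]
gripper_width: 15.4
gripper_force: 25.0
```

Request:
step_hand(
  deltas=[
    [0,0,0,0.0667,0.0022,0.0078],
    [0,0,0,0.0667,0.0022,0.0078],
    [0,0,0,0.0667,0.0022,0.0078],
    [0,0,0,0.0667,0.0022,0.0078],
    [0,0,0,0.0656,0,0.0078],
    [0,0,0,0,0,0],
    [0,0,0,0,0,0],
  ],
)

```text
time_s: 17.4
ee_pos: [462.2, 90.9, 226.7]
ee_rot: [-150.2, -0.0, 170.6]
force: [-0.0, -0.8, -1.8]
gripper_width: 15.9
gripper_force: 25.0
```

```bash
python3 -c "
from h import *
where()"
```

```text
t 17.4 slope xyz [ 11.8   0.6 156.8] to home [  0.7  11.3 144.8] [0.19 0.06 0.16] F tool [-0.1  0.2  1.9] grip 15.9 25.0
```

In the tool's units: 25 mm is 0.5, 20 mm is 0.4.

Request:
step_hand(
  deltas=[
    [0.01,0.23,0.4,0,0,0],
    [0,0,0.5,0,0,0],
    [0,0,0.4,0,0,0],
    [0,0,0.2,0,0,0],
    [0,0,0.04,0,0,0],
    [0,0,0,0,0,0],
    [0,0,0,0,0,0],
  ],
)

```text
time_s: 18.1
ee_pos: [458.5, 62.6, 156.3]
ee_rot: [-150.3, 0.2, 170.5]
force: [-0.4, -0.2, -1.9]
gripper_width: 16.1
gripper_force: 25.0
```

Run:
```python
from h import *
where(); snap('lidover'); where(); p,r=tool(); m=vision.camera_model('wrist')
print('tray near top edge',proj(m,C+S.apply([[32,-85,40],[-32,-85,40]])).round(1),'lid near edge',proj(m,p+r.apply([[85,-32,5],[85,32,5],[85,0,23.5]])).round(1))
cv2.imwrite('pics/crop4.png',cv2.resize(cv2.imread('pics/lidover.png')[50:205,180:345],None,fx=3.8,fy=3.8,interpolation=cv2.INTER_CUBIC))
```

```text
t 18.1 slope xyz [ 1.2  1.6 81.6] to home [ 1.9  0.9 69.6] [ 0.25  0.24 -0.07] F tool [0.3 0.7 1.8] grip 16.1 25.0
t 18.25 slope xyz [ 1.   1.4 81.4] to home [ 1.6  0.8 69.4] [ 0.22  0.22 -0.03] F tool [-0.2  0.7  2.1] grip 15.8 25.0
tray near top edge [[215.9  93.3]
 [305.7  93.2]] lid near edge [[205.7  90.4]
 [314.1  90.3]
 [259.8  93.2]]
```

View pics/crop4.png

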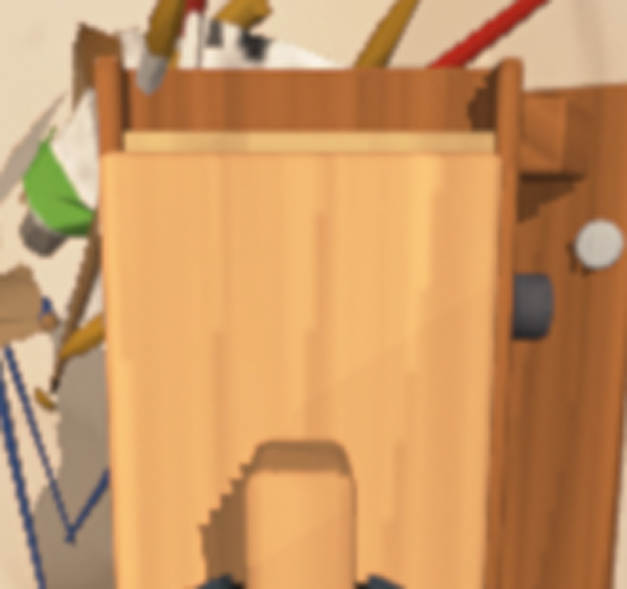

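The lid hangs over the tray, with its columns at 207–311 and the deck's at 213–310 below it. Before lowering it I'll measure the seated tray's sideways position numerically from the earlier picture.

Run:
```python
from h import *
im=cv2.imread('pics/seated.png').astype(float); m=np.load('pics/seated.npy',allow_pickle=True).item()
n=S.apply([0,0,1])
for r0,r1 in ((40,48),(86,90),(112,116),(137,141),(180,188)):
    g=im[r0:r1].mean(0)[:,0]; d=np.gradient(cv2.GaussianBlur(g[None],(5,1),0)[0]); k=[i for i in range(210,312) if abs(d[i])>3 and abs(d[i])>=abs(d[i-3:i+4]).max()]
    X=S.inv().apply(onplane(m,[(i,(r0+r1)/2-.5) for i in k],p=C+40*n,n=n)-C); print(r0,[(i,round(d[i]),round(x[0],1)) for i,x in zip(k,X)])
for c0,c1 in ((252,266),(228,232)):
    g=im[:,c0:c1].mean(1)[:,0]; d=np.gradient(cv2.GaussianBlur(g[None],(5,1),0)[0]); k=[i for i in range(6,206) if abs(d[i])>3 and abs(d[i])>=abs(d[i-3:i+4]).max()]
    X=S.inv().apply(onplane(m,[((c0+c1)/2-.5,i) for i in k],p=C+40*n,n=n)-C); print('y',[(i,round(d[i]),round(x[1],1)) for i,x in zip(k,X)])
```

```text
40 [(212, -36, np.float64(41.1)), (220, 11, np.float64(34.2)), (242, -8, np.float64(15.1)), (269, -11, np.float64(-8.3)), (274, 13, np.float64(-12.7)), (295, -4, np.float64(-30.9)), (301, -17, np.float64(-36.1)), (307, -7, np.float64(-41.2))]
86 [(215, -43, np.float64(40.0)), (221, 18, np.float64(34.6)), (232, -20, np.float64(24.7)), (285, 18, np.float64(-22.9)), (300, -20, np.float64(-36.3))]
112 [(216, -24, np.float64(40.0)), (222, 19, np.float64(34.5)), (233, -19, np.float64(24.4)), (242, -3, np.float64(16.1)), (250, -3, np.float64(8.8)), (264, 4, np.float64(-4.1)), (268, -5, np.float64(-7.7)), (285, 17, np.float64(-23.3)), (299, -21, np.float64(-36.1))]
137 [(216, -22, np.float64(40.9)), (223, 18, np.float64(34.3)), (233, -17, np.float64(24.9)), (284, 18, np.float64(-22.8)), (298, -21, np.float64(-35.9))]
180 [(218, -23, np.float64(40.6)), (224, 18, np.float64(34.8)), (235, -8, np.float64(24.1)), (277, -13, np.float64(-16.8)), (282, 17, np.float64(-21.6)), (297, -18, np.float64(-36.2))]
y [(8, -33, np.float64(-90.5)), (14, 17, np.float64(-86.0)), (29, -19, np.float64(-74.5)), (39, 10, np.float64(-66.7)), (71, -20, np.float64(-40.9)), (76, 6, np.float64(-36.7)), (91, 11, np.float64(-24.1)), (105, -15, np.float64(-12.0)), (115, 12, np.float64(-3.2)), (137, -14, np.float64(16.7)), (144, 12, np.float64(23.2)), (158, -11, np.float64(36.4)), (162, 12, np.float64(40.2)), (173, -15, np.float64(50.9)), (197, 10, np.float64(74.8))]
y [(15, 15, np.float64(-85.4))]
```

The tray lies at about (0.3, -0.1) in the slope frame once the same view's small bias on the held lid is taken off. Correcting by +1.4 and +0.7, then lowering.

The rows are not in the units I measure in: shifts go in shares of 50 mm and turns go in shares of 90 degrees. I convert before sending: 3 mm is 0.06, 1.4 mm is 0.028.

Request:
step_hand(
  deltas=[
    [0.028,0.014,0.06,0,0,0],
    [0,0,0.04,0,0,0],
    [0,0,0.04,0,0,0],
    [0,0,0.02,0,0,0],
    [0,0,0.02,0,0,0],
    [0,0,0.02,0,0,0],
    [0,0,0,0,0,0],
    [0,0,0,0,0,0],
  ],
)

```text
time_s: 19.05
ee_pos: [455.7, 58.2, 146.4]
ee_rot: [-150.2, 0.1, 170.5]
force: [0.4, -0.5, -2.3]
gripper_width: 16.3
gripper_force: 25.0
```

```bash
python3 -c "
from h import *
where()"
```

```text
t 19.05 slope xyz [ 0.5 -0.4 70.6] to home [-0.2  0.3 58.6] [ 0.16  0.15 -0.01] F tool [-0.5  0.8  2.2] grip 16.3 25.0
```

No contact at 70.6, where the feet are past the tray's top at about 75. The lugs are entering.

In the tool's units: 1.5 mm is 0.03, 1 mm is 0.02.

Request:
step_hand(
  deltas=[
    [0,0,0.03,0,0,0],
    [0,0,0.03,0,0,0],
    [0,0,0.02,0,0,0],
    [0,0,0.01,0,0,0],
    [0,0,0.01,0,0,0],
    [0,0,0.01,0,0,0],
    [0,0,0,0,0,0],
    [0,0,0,0,0,0],
  ],
)

```text
time_s: 19.85
ee_pos: [455.3, 55.5, 141.6]
ee_rot: [-150.2, 0.1, 170.5]
force: [0.3, -0.6, -1.2]
gripper_width: 15.6
gripper_force: 25.0
```

```bash
python3 -c "
from h import *
where()"
```

```text
t 19.85 slope xyz [ 0.4 -0.4 65.1] to home [-0.3  0.3 53.1] [ 0.16  0.15 -0.01] F tool [-0.4  0.1  1.3] grip 15.6 25.0
```

In the tool's units: 0.5 mm is 0.01.

Request:
step_hand(
  deltas=[
    [0,0,0.01,0,0,0],
    [0,0,0.01,0,0,0],
    [0,0,0.01,0,0,0],
    [0,0,0,0,0,0],
    [0,0,0,0,0,0],
  ],
)

```text
time_s: 20.35
ee_pos: [455.4, 55.0, 140.7]
ee_rot: [-150.2, 0.2, 170.5]
force: [-0.1, 3.2, 4.0]
gripper_width: 15.8
gripper_force: 25.0
```

```bash
python3 -c "
from h import *
where()"
```

```text
t 20.35 slope xyz [ 0.4 -0.2 64.1] to home [-0.   0.2 52.1] [ 0.19  0.18 -0.02] F tool [ 0.6  0.7 -5. ] grip 15.8 25.0
```

Contact at 64, as expected for a lid fully home. Pressing slightly, then releasing and backing off.

In the tool's units: 1 mm is 0.02.

Request:
step_hand(
  deltas=[
    [0,0,0.02,0,0,0],
    [0,0,0,0,0,0],
    [0,0,0,0,0,0],
  ],
)

```text
time_s: 20.65
ee_pos: [455.5, 54.9, 140.6]
ee_rot: [-150.2, 0.2, 170.5]
force: [-0.8, 6.3, 8.6]
gripper_width: 15.9
gripper_force: 25.0
```

Request:
step_hand(
  deltas=[
    [0,0,-0.02,0,0,0],
    [0,0,0,0,0,0],
    [0,0,0,0,0,0],
    [0,0,0,0,0,0],
  ],
  aperture=40,
)

```text
time_s: 21.05
ee_pos: [455.0, 54.4, 140.1]
ee_rot: [-150.1, 0.1, 170.5]
force: [0.5, -0.6, -0.7]
gripper_width: 40.0
gripper_force: 0.0
```

Request:
step_hand(
  deltas=[
    [0,0,-0.3,0,0,0],
    [0,0,-0.6,0,0,0],
    [0,0,-0.8,0,0,0],
    [-0.6,0,-0.6,0,0,0],
    [-0.8,0,0,0,0,0],
    [-0.4,0,0,0,0,0],
    [0,0,0,0,0,0],
    [0,0,0,0,0,0],
  ],
)

```text
time_s: 21.85
ee_pos: [552.5, 96.0, 239.6]
ee_rot: [-150.1, 0.0, 170.4]
force: [-0.3, -0.0, -0.4]
gripper_width: 40.1
gripper_force: 0.0
```

```bash
python3 - <<'E'
from h import *
where(); snap('final'); m=vision.camera_model('wrist')
print('home lid: board top',proj(m,C+S.apply([[32,-85,58],[-32,-85,58],[-32,85,58],[32,85,58]])).round(1).tolist(),'bar',proj(m,C+S.apply([[8,-40,89],[-8,-40,89],[-8,40,89],[8,40,89]])).round(1).tolist())
cv2.imwrite('pics/crop5.png',cv2.resize(cv2.imread('pics/final.png')[0:225,170:350],None,fx=2.6,fy=2.6,interpolation=cv2.INTER_CUBIC))
E
```

```text
t 21.85 slope xyz [  0.8  88.7 178.1] to home [ 88.7   0.5 166. ] [ 0.11  0.02 -0.  ] F tool [0.3 0.2 0.4] grip 40.1 0.0
home lid: board top [[225.2, 0.8], [295.3, 0.9], [290.2, 182.8], [229.7, 182.8]] bar [[251.0, 46.2], [269.9, 46.2], [269.0, 142.0], [251.5, 142.0]]
```

View pics/crop5.png

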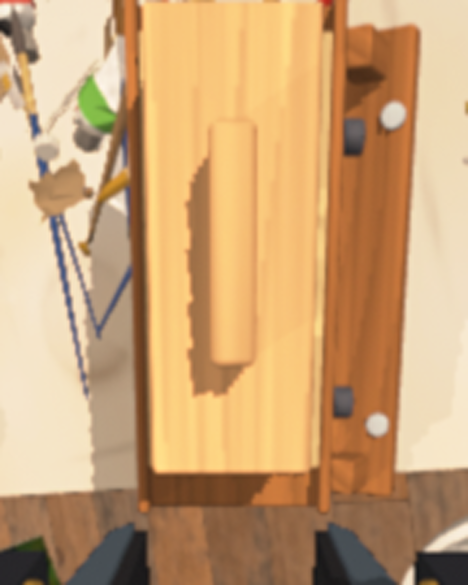

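The lid's board corners lie at (224,1), (294,1), (289,181) and (228.5,181.5). All are within 2 px of where a fully home lid must show, and the 70 px and 61 px end widths match too. Handing in.

```bash
python3 -c "
from h import *
print(job_done())"
```

```text
the job is handed in; nothing more can be done
None
```

I seated the tray in the deck's notches and the lid on the tray, released both, kept clear of the can and jar, and handed the job in at about 22 s; the hand-in returned no verdict, but camera and contact checks agree with both being fully home.

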